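# Clip a turned shaft into the inspection fixture and bring it to the end stop

### The job

Load the turned shaft into the inspection fixture for measuring: take it from the V-blocks, press it down between the spring fingers until both clips have snapped round its journals and it sits fully home on the rests, a little short of the stop screw. Then slide it along in the clips until its end bears lightly on the stop screw, and leave it there. Press and push with feeling, do not ram it, and leave the other measuring things around alone.

Things in the scene. Friction and masses are not known exactly. Their poses are not given: they have to be found in the camera images.
- shaft: ground steel shaft, 146 mm long, 0.3 kg, both ends alike: thick middle 62 mm long, 21.6 mm in diameter (grip here), at each end a journal 42 mm long, 16 mm in diameter. Origin in its middle on the axis; its y axis runs along the shaft. At first it lies level across the two V-blocks, its axis about 31 mm above the desk.
- cradle (a point): middle of the cradle on the axis of a seated shaft, 52 mm above the desk, turning with the fixture: y along the cradle, +y toward the stop screw, z up. The middle of the shaft can lie up to 14 mm to either side (y) before its shoulders meet the rests: press it in 8 to 13 mm short of here (-y side), clear of the screw. In the clips it drags with 3 to 8 N along y.
- clip_a (a point): clip and rest next to the stop, 52 mm from the cradle point along +y, on the shaft's axis: a 12 mm wide steel V under two sprung strips, 10 mm wide. Their rolled lips stand 6 mm above the axis, throat 11 mm; flared lead-ins reach 16 mm above it. A shaft only laid on the lips stands 12 mm too high.
- clip_b (a point): the other, equal clip and rest, 52 mm from the cradle point along -y. 10 to 18 N down on the shaft (both clips together) snaps it in, more if it comes down over 1 mm off-centre; then the fingers pull it the last 4 mm onto the V, and pressing on loads the hard rests.
- end_stop: steel block at the fixture's +y end, 26 x 20 mm, 44 mm high; origin under its middle, on the plate, 97 mm from the cradle point. An 8 mm screw stands 6 to 18 mm out of it toward the cradle on the shaft's axis. Its setting varies and is not measured: it meets the shaft's end when the shaft's middle is at -4 to +8 mm in y of the cradle; feel for it. 3 to 10 N is a proper touch, 15 N too much.
- fixture: the whole inspection fixture, fixed to the desk: aluminium plate 110 x 250 mm, top at z = 18 mm, with rests, clips and end stop. Origin under the middle of the plate on the desk, axes as the cradle point's. Between the rests (92 mm clear along y) nothing stands above the plate: room for fingers. Never press on it through the shaft with more than 35 N.
- v_block_1: steel V-block 35 x 60 x 40 mm under one end of the shaft, groove along its x axis, origin under its middle; the blocks are 66 mm apart, clear
- v_block_2: steel V-block of the same size under the shaft's other end, 101 mm further along the groove
- caliper: digital caliper 225 mm long lying behind the fixture, bystander, origin under its middle
- parallel_block: drilled steel setting block 50 x 75 x 25 mm, lying behind the fixture, bystander
- hex_key: black hexagon key 87 mm long right of the fixture, bystander
- dust_blower: rubber dust blower with nozzle, 130 mm long, behind on the right, bystander. The big monitor stands next to it, from y about -0.3 m to the right at the back of the desk: do not swing the arm from its start through it, draw the arm in first.

How it is judged:
By the outcome, as a careful person would: the job done as asked, in the order asked, and still so for the second after the job is handed in, with the robot touching nothing.
It also fails if it takes over 72 s, if anything falls off the work surface, if the arm or the gripper's body presses on something with over 40 N, if the wrist force passes 120 N, or if a joint passes its speed limit or range.

### The arm

A 6-joint arm with a two-finger parallel gripper is mounted at the origin on a cart in front of the work surface, level with it; the furniture and walls round the work are solid. World frame = base frame: x ahead of the robot, y to its left, z up, the work surface at z = 0. Lengths are in m, angles in rad, forces in N, time in s.
With the tool pointing down it reaches from about 0.325 to 0.85 m from the base axis. Payload 15.5 kg.
Tool frame: the origin (TCP) lies at the very end of the fingers, on their centre line; the grasp point (between the pads) lies 19 mm behind it; z points along the fingers, y is the line along which they close (so a half turn about z gives the same grasp; the last joint's range is limited). The gripper opens to 91 mm and grips with 3 to 60 N. Pads are 32 mm wide; open, the fingers measure 118 mm over their backs; the gripper's body (76 mm by 178 mm) begins 60 mm behind the grasp point.
Start: joints at [-1.405, 0.494, 1.345, -0, 1.302, -0.096], TCP at [0.161, -0.604, 0.214] pointing down, gripper open.
Joint ranges: [-2.91, 2.91], [-0.82, 2.16], [0.22, 2.67], [-1.22, 4.37], [0.12, 2.79], [-3.08, 3.08]. Speed limits (rad/s): [1.89, 1.89, 2.57, 3.01, 3.01, 3.01].

### API

Orientations are given as a 3x3 rotation matrix whose columns are the frame's x, y, z axes.
In Python, from rig import state, get_image, job_done, recognise, outline_of, pinpoint gives the robot as it stands.
- The arm moves only by the shell command python3 -m inch 'ROWS' [FORCE]. ROWS is a JSON object whose one key "steps" holds a list of rows, each an object with "translation": the shift along the tool's x, y, z in m, a list of three; "spin": the turn about the tool's z in rad; "gripper": the finger opening in m, from 0 to 0.0912. In form: {"steps": [{"translation": [x, y, z], "spin": spin, "gripper": gripper}, ...]}. A call has 1 to 20 rows; each row is the pose to reach, as a shift and turn from the pose commanded when the call began, along the tool's axes at that moment; what a row does not reach only later rows make up. A row lasts 1/8 s, in which the tool goes at most 62.5 mm and 10.7 degrees, less where a joint would pass 70% of its speed; a pose out of reach is approached as far as the arm can. A call with a gripper value outside its range is refused whole. The fingers move at their own pace and stop on an object; FORCE is the grip in N (left out, the last holds). Time passes only in rows, so rows that repeat a pose let the fingers close. It gives the time, the measured TCP pose, the force, the opening and the grip force at its end, in the units of the state.
- state(): the state, without advancing time (a new reading comes with each control period).
- get_image(name): name is "side" or "top" or "wrist"; returns a dict with "img" (420x560x3 uint8, red, green, blue), "z_map" (420x560 float32, m along the optical axis (not along the pixel's ray), 0 where there is no reading), "vfov" (degrees; the focal length in pixels is half the picture's height over the tangent of half this angle, whatever the lens; pixels are square), "cx", "cy" (the principal point, pixels), "k1" (the pictures are not rectified: a ray, as slopes to the right and down, at radius r is drawn at 1 + k1 r^2 times it, then the intrinsics apply), "extrinsics" (4x4, takes a point from camera to world coordinates). Camera axes: x right, y down, z forward; pixel columns grow to the right and rows downward; lengths in m; the calibration is good to about 2 mm. A picture is of the moment at which its call begins.
- job_done(): hands the job in; it is judged then, once.
Trained networks look in the newest picture that a camera, given by its name, has taken for a name from the list of things; names that differ only in an ending like _2 or _b are one class to them, and where a whole thing is asked for, a point or a joint stands for the part that bears it (a point fixed in the world has none). Each returns a list of dicts, best first, with "conf" (0 to 1); they miss things now and then, are a little off and sometimes report something else, mostly with a low value. They report only what shows in the picture. A call takes as long as a camera call.
- recognise(camera, thing): "centre" ([x, y, z] in m, in world coordinates, good to about 4 mm: the middle of the surface that is visible of it).
- outline_of(camera, thing): "region" (420x560 bool, what is visible of it).
- pinpoint(camera, thing): "centre" ([x, y, z] in m, in world coordinates, good to about 4 mm: a listed point, or the origin of a listed thing).
The state is a dict: "clock": time; "q": joint angles; "qvel": joint speeds; "joint_efforts": joint torques, N m; "position": TCP position; "eef_rot": TCP orientation; "contact_force": force on the tool from outside, world axes, zero at the start; "moment": the same for the moment, N m; "gripper_width": finger opening in m; "gripper_force": force on a finger pad.
Only numpy, scipy, OpenCV 4.12 (cv2) and the standard library are available. Lean on these libraries where they do the work, as an engineer would, in place of code of your own. Each camera call takes 0.05 s, during which the arm holds its last target. There are 200 camera calls.

## Working session

There is one attempt and no reset: what is moved stays moved. The work goes in short steps, Python scripts to look and compute and a shell command to move; the robot and the scene stay as the last step left them, time stands still between calls to the robot, and variables do not carry over. Pictures are saved under pics/ and viewed, at most 10 in all, crops included, and the job is handed in when it is done.

```bash
mkdir -p pics; ls; cat > h.py <<'E'
import numpy as np, cv2
from rig import *
def cloud(d):
    h,w=d["z_map"].shape; f=h/2/np.tan(np.radians(d["vfov"])/2)
    v,u=np.mgrid[0:h,0:w]; xd=(u-d["cx"])/f; yd=(v-d["cy"])/f
    x,y=xd.copy(),yd.copy()
    for _ in range(8):
        s=1+d["k1"]*(x*x+y*y); x,y=xd/s,yd/s
    z=d["z_map"]; P=np.stack([x*z,y*z,z],-1); E=np.array(d["extrinsics"])
    P=P@E[:3,:3].T+E[:3,3]; P[z<=0]=np.nan
    return P
def save(d,n): cv2.imwrite("pics/"+n,d["img"][:,:,::-1])
E
python3 - <<'E'
from h import *
np.set_printoptions(precision=4,suppress=True)
s=state(); print(s)
for c in ["top","side"]:
    d=get_image(c); save(d,c+"1.png"); print(c,np.array(d["extrinsics"])[:3,3])
    for t in ["shaft","cradle","clip_a","clip_b","end_stop","fixture","v_block_1","caliper","dust_blower","hex_key"]:
        print(c,t,[(np.round(r["centre"],4),round(r["conf"],2)) for r in pinpoint(c,t)])
E
```

```text
pics
{'clock': 0.0, 'q': array([-1.4055,  0.4941,  1.3461, -0.    ,  1.3025, -0.0955]), 'qvel': array([-0.0013, -0.0003, -0.0004,  0.0004,  0.0008, -0.0002]), 'joint_efforts': array([  0.0038, -87.8823, -38.186 ,   0.071 ,   0.0531,  -0.0001]), 'position': array([ 0.1611, -0.6035,  0.2134]), 'eef_rot': array([[ 0.9662,  0.2578, -0.0002],
       [ 0.2578, -0.9662,  0.0012],
       [ 0.0001, -0.0012, -1.    ]]), 'contact_force': array([-0.2584, -0.3236,  0.6548]), 'moment': array([ 0.0197,  0.0342, -0.0043]), 'gripper_force': 0.0, 'gripper_width': 0.0914854975311233}
top [ 0.3719 -0.0708  1.0011]
top shaft [(array([0.5681, 0.198 , 0.027 ]), 0.91)]
top cradle [(array([ 0.5526, -0.0752,  0.0477]), 0.73)]
top clip_a [(array([ 0.5339, -0.0208,  0.0522]), 0.71), (array([ 0.5606, -0.1241,  0.0554]), 0.68)]
top clip_b [(array([ 0.5339, -0.0208,  0.0522]), 0.71), (array([ 0.5606, -0.1241,  0.0554]), 0.68)]
top end_stop [(array([0.5224, 0.017 , 0.0168]), 0.85)]
top fixture [(array([ 0.6132,  0.2065, -0.0031]), 0.68), (array([ 0.5472, -0.0805, -0.0018]), 0.61)]
top v_block_1 [(array([ 0.6137,  0
[... 239 characters left out ...]
 [(array([ 0.5746, -0.3133,  0.0021]), 0.53)]
side [ 0.4286 -0.6574  0.803 ]
side shaft [(array([0.5691, 0.1942, 0.0313]), 0.87)]
side cradle [(array([ 0.5474, -0.0736,  0.0482]), 0.78), (array([ 0.5721, -0.3165,  0.0022]), 0.47)]
side clip_a [(array([ 0.5634, -0.1225,  0.056 ]), 0.93), (array([ 0.535 , -0.0227,  0.0542]), 0.74)]
side clip_b [(array([ 0.5634, -0.1225,  0.056 ]), 0.93), (array([ 0.535 , -0.0227,  0.0542]), 0.74)]
side end_stop [(array([0.5209, 0.0206, 0.0156]), 0.84)]
side fixture [(array([ 0.5489, -0.0779,  0.0003]), 0.63)]
side v_block_1 [(array([ 0.6221,  0.2052, -0.0018]), 0.58)]
side caliper []
side dust_blower []
side hex_key [(array([ 0.5717, -0.3137,  0.0011]), 0.78)]
```

View pics/top1.png

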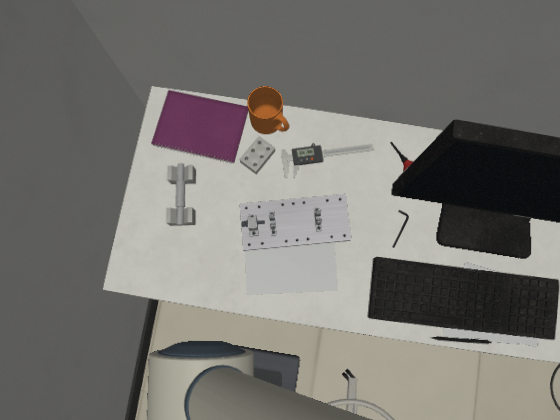

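View pics/side1.png

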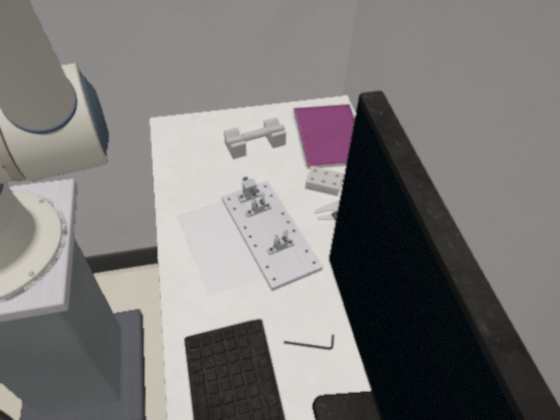

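The top view shows the shaft at about (180,194) across the two V-blocks. The fixture is at (295,222) with the stop block on its left at (252,222), and the monitor is at the right. The side view agrees. I'll draw the arm in first, then swing over the fixture.

```bash
python3 -m inch '{"steps":[{"translation":[0.006,-0.06,-0.02],"spin":0,"gripper":0.09},{"translation":[0.012,-0.12,-0.04],"spin":0,"gripper":0.09},{"translation":[0.017,-0.186,-0.06],"spin":0,"gripper":0.09},{"translation":[0.017,-0.186,-0.06],"spin":0,"gripper":0.09},{"translation":[0.393,-0.468,-0.08],"spin":0,"gripper":0.09},{"translation":[0.393,-0.468,-0.08],"spin":0,"gripper":0.09},{"translation":[0.393,-0.468,-0.08],"spin":0,"gripper":0.09},{"translation":[0.393,-0.468,-0.08],"spin":0,"gripper":0.09},{"translation":[0.393,-0.468,-0.08],"spin":0,"gripper":0.09},{"translation":[0.393,-0.468,-0.08],"spin":0,"gripper":0.09},{"translation":[0.393,-0.468,-0.08],"spin":0,"gripper":0.09},{"translation":[0.393,-0.468,-0.08],"spin":0,"gripper":0.09},{"translation":[0.393,-0.468,-0.08],"spin":0,"gripper":0.09},{"translation":[0.393,-0.468,-0.08],"spin":0,"gripper":0.09}]}'
python3 - <<'E'
from h import *
np.set_printoptions(precision=4,suppress=True)
s=state(); print(s["clock"],s["position"],s["eef_rot"],s["contact_force"])
d=get_image("wrist"); save(d,"w1.png"); print(np.array(d["extrinsics"]))
for t in ["shaft","cradle","clip_a","end_stop","fixture","v_block_1"]:
    print(t,[(np.round(r["centre"],4),round(r["conf"],2)) for r in pinpoint("wrist",t)])
np.savez("w1.npz",P=cloud(d),img=d["img"])
E
```

```text
clock: 2.85
position: [0.4202, -0.0506, 0.2937]
eef_rot: [[0.966, 0.258, -0.0], [0.258, -0.966, -0.0], [-0.0, -0.0, -1.0]]
contact_force: [-0.1, 0.0, -0.1]
gripper_width: 0.0899
gripper_force: 0.0
2.85 [ 0.4202 -0.0506  0.2937] [[ 0.9661  0.2583 -0.0005]
 [ 0.2583 -0.9661 -0.0001]
 [-0.0005 -0.     -1.    ]] [-0.1105  0.0431 -0.1486]
[[ 0.2587 -0.9249 -0.2788  0.5004]
 [-0.966  -0.2477 -0.0745 -0.0296]
 [-0.0001  0.2886 -0.9574  0.464 ]
 [ 0.      0.      0.      1.    ]]
shaft [(array([ 0.5492, -0.0778,  0.0013]), 0.65)]
cradle [(array([ 0.5532, -0.0723,  0.0496]), 0.83)]
clip_a [(array([ 0.5381, -0.0232,  0.0519]), 0.84), (array([ 0.5621, -0.1285,  0.0517]), 0.82)]
end_stop [(array([0.5226, 0.0174, 0.0179]), 0.93)]
fixture [(array([ 0.5478, -0.0794,  0.0031]), 0.81)]
v_block_1 [(array([0.5152, 0.1883, 0.0011]), 0.6)]
```

View pics/w1.png

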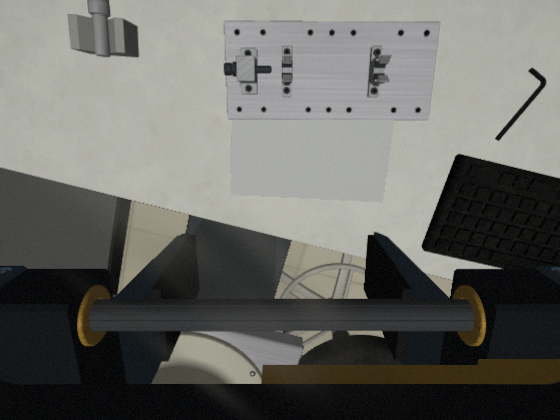

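The wrist view shows the fixture plate from (225,22) to (437,120), with the stop screw at (262,69), clip a at (287,70), clip b at (378,72), and part of the shaft at (100,30). Next I'll fit the plate and shaft geometry from depth.

```bash
cat > fit.py <<'E'
from h import *
np.set_printoptions(precision=4,suppress=True)
def fitplate(P,c0=(0.55,-0.077)):
    m=(abs(P[...,2]-0.018)<0.006)&(np.hypot(P[...,0]-c0[0],P[...,1]-c0[1])<0.16)
    m=cv2.morphologyEx(m.astype(np.uint8),cv2.MORPH_OPEN,np.ones((3,3)))>0
    n,l,st,_=cv2.connectedComponentsWithStats(m.astype(np.uint8)); m=l==1+np.argmax(st[1:,4])
    q=P[m]; r=cv2.minAreaRect((q[:,:2]*1000).astype(np.float32)); 
    bp=cv2.boxPoints(r); e=[bp[1]-bp[0],bp[2]-bp[1]]; L=max(e,key=np.linalg.norm)
    L=L if L[1]>0 else -L
    return np.array(r[0]),r[1],np.arctan2(-L[0],L[1]),np.median(q[:,2])
def fitshaft(P,c0=(0.568,0.197)):
    m=(P[...,2]>0.034)&(P[...,2]<0.06)&(np.hypot(P[...,0]-c0[0],P[...,1]-c0[1])<0.034)
    q=P[m]; c=q.mean(0); w=np.linalg.svd((q-c)[:,:2],full_matrices=False)[2][0]
    return len(q),c,np.arctan2(w[1],w[0])%np.pi,q[:,2].max()
if __name__=="__main__":
    for c in ["top","side","wrist"]:
        P=cloud(get_image(c))
        print(c,"plate",*fitplate(P),"shaft",*fitshaft(P))
        if c!="top" or 1:
            for t in ["shaft","fixture"]:
                for r in outline_of(c,t)[:1]:
                    q=P[r["region"]]; q=q[~np.isnan(q[:,0])]; print(c,t,r["conf"],q.min(0),q.max(0),np.median(q,0))
E
python3 fit.py
```

```text
fit.py:13: RuntimeWarning: Mean of empty slice.
  q=P[m]; c=q.mean(0); w=np.linalg.svd((q-c)[:,:2],full_matrices=False)[2][0]
  ret = um.true_divide(
Traceback (most recent call last):
  File "fit.py", line 18, in <module>
    print(c,"plate",*fitplate(P),"shaft",*fitshaft(P))
                                          ~~~~~~~~^^^
  File "fit.py", line 13, in fitshaft
    q=P[m]; c=q.mean(0); w=np.linalg.svd((q-c)[:,:2],full_matrices=False)[2][0]
                           ~~~~~~~~~~~~~~~~~~~~~~~~~~~~~~~~~~~~~~~~~~~~~~~~~^^^
IndexError: index 0 is out of bounds for axis 0 with size 0
```

```bash
sed -i 's/    q=P\[m\]; c=q.mean(0); w=/    q=P[m]\n    if len(q)<10: return (len(q),)\n    c=q.mean(0); w=/' fit.py; python3 fit.py
```

```text
top plate [ 624.0071 -173.6621] (17.253217697143555, 23.60329818725586) 0.14302579 0.018107129469292327 shaft 0
top fixture 0.45 [ 0.4546 -0.1877  0.0002] [ 0.6333 -0.1047  0.6662] [ 0.6242 -0.1746  0.0183]
side plate [548.3395 -77.0292] (111.82029724121094, 251.68280029296875) 0.25997543 0.018442385694317998 shaft 174 [0.5676 0.1913 0.0392] 0.19276805312678036 0.04615437488244978
side shaft 0.91 [ 0.4954  0.1609 -0.0025] [0.6389 0.252  0.0462] [0.5648 0.1892 0.0367]
side fixture 0.66 [ 0.4642 -0.2119 -0.003 ] [0.6321 0.0721 0.0706] [ 0.5467 -0.0924  0.0187]
wrist plate [550.1763 -76.6842] (111.22529602050781, 249.57911682128906) 0.2555926 0.017662048020587795 shaft 311 [0.5441 0.189  0.0389] 2.281370383534644 0.043301387046108364
wrist shaft 0.84 [ 0.4964  0.1743 -0.0024] [0.5603 0.2225 0.0433] [0.5292 0.1844 0.0371]
wrist fixture 0.94 [ 0.4661 -0.2126 -0.0021] [0.6328 0.0567 0.0698] [ 0.552  -0.076   0.0178]
```

```bash
python3 -m inch '{"steps":[{"translation":[0.149,-0.207,0.044],"spin":0.1,"gripper":0.09},{"translation":[0.149,-0.207,0.044],"spin":0.1,"gripper":0.09},{"translation":[0.149,-0.207,0.044],"spin":0.1,"gripper":0.09},{"translation":[0.149,-0.207,0.044],"spin":0.1,"gripper":0.09},{"translation":[0.149,-0.207,0.044],"spin":0.1,"gripper":0.09},{"translation":[0.149,-0.207,0.044],"spin":0.1,"gripper":0.09}]}'
python3 - <<'E'
from fit import *
for c in ["wrist","top","side"]:
    d=get_image(c);P=cloud(d)
    if c=="wrist": save(d,"w2.png")
    print(c,"plate",*fitplate(P))
    print([(r["centre"],r["conf"]) for r in pinpoint(c,"shaft")])
    for r in outline_of(c,"shaft")[:1]:
        q=P[r["region"]]; q=q[(q[:,2]>0.02)]; rc=cv2.minAreaRect((q[:,:2]*1000).astype(np.float32)); print(r["conf"],rc)
        b=q[q[:,2]>0.034]; cc=b.mean(0); w=np.linalg.svd((b-cc)[:,:2],full_matrices=False)[2][0]; print(len(b),cc,np.arctan(w[1]/w[0]),np.percentile(b[:,2],95))
E
```

```text
clock: 4.45
position: [0.5106, 0.1883, 0.2496]
eef_rot: [[0.987, 0.161, -0.001], [0.161, -0.987, -0.0], [-0.001, 0.0, -1.0]]
contact_force: [-0.4, -0.4, 0.2]
gripper_width: 0.0899
gripper_force: 0.0
wrist plate [542.1711 -47.1948] (110.9801025390625, 191.030517578125) 0.2629807 0.017688235024554938
[([0.5677, 0.192, 0.0311], 0.57)]
0.66 ((569.0297241210938, 195.9248809814453), (145.69949340820312, 21.699363708496094), 11.083659172058105)
2126 [0.5726 0.1964 0.0383] 0.1985674663406261 0.04153565181650361
top plate [550.5831 -75.6577] (110.68981170654297, 250.6789093017578) 0.25687867 0.018464159548922998
[([0.7293, -0.3199, -0.0043], 0.67)]
side plate [548.2396 -76.8353] (111.28597259521484, 252.81985473632812) 0.2585035 0.018428904347732478
[([0.5642, 0.1971, 0.0305], 0.85)]
0.96 ((567.6806030273438, 194.12594604492188), (144.78453063964844, 30.192581176757812), 16.843158721923828)
312 [0.567  0.1914 0.0386] 0.1967334117150527 0.04295090754340509
```

View pics/w2.png

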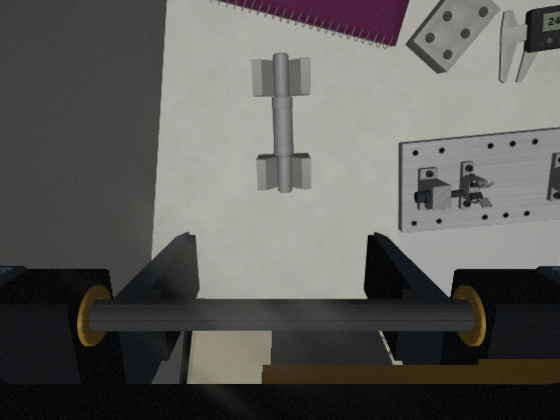

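The wrist view shows the shaft running from (281,55) to (286,190) on its two blocks, with the fingers aligned to it. I'll descend and grip.

```bash
python3 -m inch '{"steps":[{"translation":[0.030,0.001,0.03],"spin":-0.035,"gripper":0.09},{"translation":[0.059,0.002,0.07],"spin":-0.035,"gripper":0.09},{"translation":[0.059,0.002,0.12],"spin":-0.035,"gripper":0.09},{"translation":[0.059,0.002,0.17],"spin":-0.035,"gripper":0.09},{"translation":[0.059,0.002,0.20],"spin":-0.035,"gripper":0.08},{"translation":[0.059,0.002,0.22],"spin":-0.035,"gripper":0.06},{"translation":[0.059,0.002,0.2366],"spin":-0.035,"gripper":0.045},{"translation":[0.059,0.002,0.2366],"spin":-0.035,"gripper":0.04},{"translation":[0.059,0.002,0.2366],"spin":-0.035,"gripper":0.03},{"translation":[0.059,0.002,0.2366],"spin":-0.035,"gripper":0.026}]}' 20
python3 -c "
from rig import *
s=state();print(s['position'],s['contact_force'],s['moment'])
import h
d=get_image('wrist');h.save(d,'w3.png')"
```

```text
clock: 6.15
position: [0.5699, 0.1957, 0.0142]
eef_rot: [[0.981, 0.195, 0.001], [0.195, -0.981, 0.0], [0.001, -0.0, -1.0]]
contact_force: [-0.3, 0.5, 0.2]
gripper_width: 0.0327
gripper_force: 0.0
[0.56989015 0.19567577 0.01423988] [-0.29008043  0.49801395  0.15409989] [-0.04841517 -0.01380711 -0.01721873]
```

View pics/w3.png

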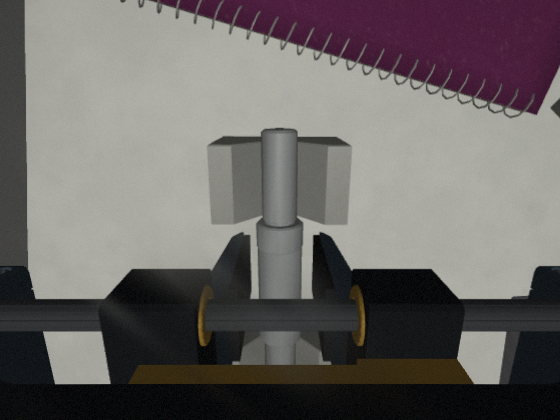

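The fingers straddle the shaft with its axis at column 280 and the shoulder at row 222, well centred. Close.

```bash
python3 -m inch '{"steps":[{"translation":[0,0,0],"spin":0,"gripper":0.02},{"translation":[0,0,0],"spin":0,"gripper":0.012},{"translation":[0,0,0],"spin":0,"gripper":0.01},{"translation":[0,0,0],"spin":0,"gripper":0.01},{"translation":[0,0,-0.005],"spin":0,"gripper":0.01},{"translation":[0,0,-0.03],"spin":0,"gripper":0.01},{"translation":[0,0,-0.07],"spin":0,"gripper":0.01},{"translation":[0,0,-0.13],"spin":0,"gripper":0.01},{"translation":[0,0,-0.13],"spin":0,"gripper":0.01},{"translation":[0,0,-0.13],"spin":0,"gripper":0.01}]}' 60
cat > held.py <<'E'
from fit import *
s=state(); R=np.array(s["eef_rot"]); p=np.array(s["position"]); print(s["clock"],p,s["contact_force"],s["moment"],s["gripper_width"],s["gripper_force"])
d=get_image("wrist"); P=cloud(d); T=(P-p)@R   # tool frame
import sys
if len(sys.argv)>1: save(d,sys.argv[1])
m=(abs(T[...,1])<0.013)&(T[...,2]>-0.035)&(T[...,2]<0.0)&(T[...,0]>0.015)&(T[...,0]<0.1)
q=T[m]; print(len(q),"end x",np.percentile(q[:,0],[95,99,99.8]))
for a,b in [(.02,.03),(.035,.045),(.05,.06),(.06,.07)]:
    k=q[(q[:,0]>a)&(q[:,0]<b)]; print(a,k[:,1].min(),k[:,1].max(),k[:,1].mean(),"topz",np.percentile(k[:,2],3))
print([(((np.array(r["centre"])-p)@R),r["conf"]) for r in pinpoint("wrist","shaft")])
E
python3 held.py w4.png
```

```text
clock: 7.45
position: [0.5688, 0.1953, 0.1429]
eef_rot: [[0.981, 0.195, -0.001], [0.195, -0.981, -0.0], [-0.001, 0.0, -1.0]]
contact_force: [-0.8, 0.1, -3.5]
gripper_width: 0.0207
gripper_force: 60.0
7.45 [0.5688 0.1953 0.1429] [-0.8484  0.1475 -3.5427] [0.0138 0.0214 0.0336] 0.020739041074303757 59.99897539615631
5314 end x [0.07   0.0723 0.0725]
0.02 -0.010549951297726136 0.011119947984610584 0.00038377918759557585 topz -0.027891290822761684
0.035 -0.007575143085667757 0.008444653566951144 0.00034119647548846836 topz -0.025067882240814948
0.05 -0.0073796108389370795 0.008363224760492572 0.0004454215142880945 topz -0.02515751568725794
0.06 -0.007246872038399228 0.008169227033690602 0.0004767407597447943 topz -0.025181696807714368
[(array([-0.0035,  0.0003, -0.0146]), 0.96), (array([-0.0732,  0.2114,  0.0922]), 0.56)]
```

```bash
python3 -m inch '{"steps":[{"translation":[-0.071,0.273,0],"spin":-1.633,"gripper":0.01},{"translation":[-0.071,0.273,0],"spin":-1.633,"gripper":0.01},{"translation":[-0.071,0.273,0],"spin":-1.633,"gripper":0.01},{"translation":[-0.071,0.273,0],"spin":-1.633,"gripper":0.01},{"translation":[-0.071,0.273,0],"spin":-1.633,"gripper":0.01},{"translation":[-0.071,0.273,0],"spin":-1.633,"gripper":0.01},{"translation":[-0.071,0.273,0],"spin":-1.633,"gripper":0.01},{"translation":[-0.071,0.273,0],"spin":-1.633,"gripper":0.01},{"translation":[-0.071,0.273,0.03],"spin":-1.633,"gripper":0.01},{"translation":[-0.071,0.273,0.03],"spin":-1.633,"gripper":0.01},{"translation":[-0.071,0.273,0.03],"spin":-1.633,"gripper":0.01},{"translation":[-0.071,0.273,0.03],"spin":-1.633,"gripper":0.01}]}'
python3 held.py w5.png
cat > clip.py <<'E'
from fit import *
s=state(); R=np.array(s["eef_rot"]); p=np.array(s["position"]); np.set_printoptions(precision=4,suppress=True)
for c in ["wrist","top","side"]:
    P=cloud(get_image(c)); r=fitplate(P); print(c,r, "in tool", (np.append(r[0]/1000,0)-p)@R, "ang err",np.arctan2(R[1,0],R[0,0])-np.pi/2-r[2])
    for t in ["end_stop","clip_a","cradle","fixture"]: print(t,[((np.array(k["centre"])-p)@R,round(k["conf"],2)) for k in pinpoint(c,t)])
    T=(P-p)@R
    for n,lo,hi,z in [("stop",.088,.13,.024),("clipa",.05,.08,.056),("clipb",-.06,-.03,.056)]:
        q=T[(T[...,0]>lo)&(T[...,0]<hi)&(P[...,2]>z)&(P[...,2]<.078)&(abs(T[...,1])<.04)]
        if len(q)>5: print(n,len(q),q.min(0),q.max(0))
E
python3 clip.py
```

```text
clock: 9.05
position: [0.5527, -0.086, 0.1129]
eef_rot: [[-0.254, 0.967, -0.001], [0.967, 0.254, 0.0], [0.0, -0.001, -1.0]]
contact_force: [-0.6, -0.4, -4.1]
gripper_width: 0.0205
gripper_force: 60.0
9.05 [ 0.5527 -0.086   0.1129] [-0.6491 -0.4175 -4.1195] [ 0.0007 -0.1169 -0.0511] 0.020478926897752492 59.99885380268097
5203 end x [0.0688 0.071  0.0711]
0.02 -0.009927179070400294 0.011725595046947104 0.0010023565760481669 topz -0.028036156343093595
0.035 -0.006882933149366247 0.009098708017509933 0.0009977939693429146 topz -0.025200492202381984
0.05 -0.006698019116746482 0.009015815697031351 0.0011444301721388467 topz -0.025095015536947353
0.06 -0.00690251289587683 0.008793715414292826 0.0010494046914052415 topz -0.025116967516102463
[]
wrist (array([541.9633, -45.5359]), (110.28939056396484, 186.9708709716797), np.float32(0.25756705), np.float64(0.01765973042269872)) in tool [ 0.042  -0.0002  0.1133] ang err -0.0004735102395199142
end_stop [(array([ 0.1093, -0.0032,  0.0931]), 0.63), (array([-0.0007, -0.0043, -0.016 ]), 0.53)]
clip_a []
cradle []
fixture []
stop 3312 [ 0.0882 -0.025
[... 431 characters left out ...]
47)]
cradle [(array([ 0.0091, -0.001 ,  0.0645]), 0.5)]
fixture []
side (array([548.1934, -77.3329]), (111.04866027832031, 251.98240661621094), np.float32(0.25772187), np.float64(0.018457251193480684)) in tool [ 0.0096 -0.0023  0.1133] ang err -0.0006283333043239914
end_stop [(array([ 0.1099, -0.0048,  0.0959]), 0.7)]
clip_a [(array([-0.0372,  0.0002,  0.0626]), 0.97), (array([ 0.0658, -0.0027,  0.0582]), 0.67)]
cradle [(array([ 0.0112, -0.0026,  0.0645]), 0.67)]
fixture [(array([ 0.009 , -0.002 ,  0.1134]), 0.87)]
stop 120 [ 0.0938 -0.023   0.0485] [0.1161 0.0193 0.0885]
clipa 20 [ 0.0566 -0.0151  0.0443] [ 0.0777 -0.0029  0.0566]
clipb 48 [-0.0477 -0.0152  0.0438] [-0.0369  0.0116  0.057 ]
```

View pics/w5.png

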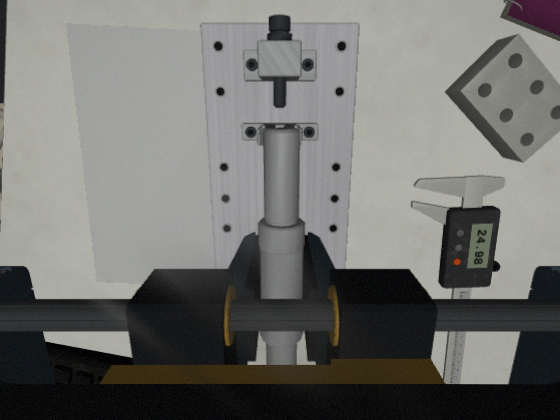

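The wrist view shows the shaft over the fixture with its end at (282,127). Clip a is at (280,133) and the screw tip at (279,105). Relative to the shaft, the fixture lies about 1.5 mm towards tool −y. I'll correct that and go down to just above the lips.

```bash
python3 -m inch '{"steps":[{"translation":[0,-0.0015,0.02],"spin":0,"gripper":0.01},{"translation":[0,-0.0015,0.04],"spin":0,"gripper":0.01},{"translation":[0,-0.0015,0.055],"spin":0,"gripper":0.01},{"translation":[0,-0.0015,0.060],"spin":0,"gripper":0.01},{"translation":[0,-0.0015,0.060],"spin":0,"gripper":0.01},{"translation":[0,-0.0015,0.060],"spin":0,"gripper":0.01}]}'
python3 held.py w6.png; python3 clip.py | head -12
```

```text
clock: 10.65
position: [0.5518, -0.0865, 0.0539]
eef_rot: [[-0.255, 0.967, 0.001], [0.967, 0.255, -0.0], [-0.0, 0.001, -1.0]]
contact_force: [-0.0, -0.0, -3.0]
gripper_width: 0.0204
gripper_force: 60.0
10.65 [ 0.5518 -0.0865  0.0539] [-0.0191 -0.0494 -2.9958] [-0.0386 -0.1325 -0.0405] 0.020406562000245116 59.99891817569733
6765 end x [0.0977 0.0995 0.0998]
0.02 -0.00990369570204249 0.011742511529522541 0.0010279448870875263 topz -0.02799981390653686
0.035 -0.006938944069427808 0.00910582808414697 0.0009368842026250182 topz -0.025139383865645494
0.05 -0.012625011753591904 0.012918056978838853 0.0007812313112044187 topz -0.025097968251718953
0.06 -0.012529392647573648 0.012950678152643533 0.00039155239088085756 topz -0.024999161477845297
[(array([-0.0013, -0.0027, -0.0142]), 0.92)]
wrist (array([538.4919, -32.3051]), (110.69889831542969, 155.84414672851562), np.float32(0.26141512), np.float64(0.017646245809788658)) in tool [0.0558 0.001  0.0538] ang err -0.003439232833173378
end_stop [(array([ 0.1064, -0.0026,  0.0344]), 0.82)]
clip_a []
cradle []
fixture []
stop 5739 [ 0.0881 -0.0239 -0.0103] [0.1244 0.0261 0.0298]
clipa 2014 [ 0.05   -0.0125 -0.0242] [ 0.0715  0.0145 -0.0023]
clipb 703 [-0.0513 -0.0119 -0.0241] [-0.03    0.0144 -0.0022]
top (array([589.2919, -23.9047]), (7.839786052703857, 11.700455665588379), np.float32(0.15791136), np.float64(0.018098693358143736)) in tool [0.051  0.0523 0.0539] ang err 0.10006453084251632
end_stop []
clip_a []
cradle [(array([0.0806, 0.1719, 0.0542]), 0.45)]
```

View pics/w6.png

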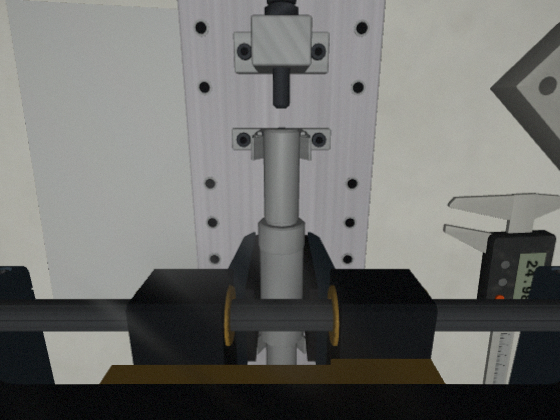

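Clip a (y −12.5 to 14.5 mm) and the shaft (centre +1.0 mm) line up in the same camera. Now press gently.

```bash
python3 -m inch '{"steps":[{"translation":[0,0,0.0015],"spin":0,"gripper":0.01},{"translation":[0,0,0.003],"spin":0,"gripper":0.01},{"translation":[0,0,0.0045],"spin":0,"gripper":0.01},{"translation":[0,0,0.006],"spin":0,"gripper":0.01},{"translation":[0,0,0.006],"spin":0,"gripper":0.01}]}'
python3 -m inch '{"steps":[{"translation":[0,0,0.0005],"spin":0,"gripper":0.01},{"translation":[0,0,0.001],"spin":0,"gripper":0.01},{"translation":[0,0,0.001],"spin":0,"gripper":0.01}]}'
python3 -m inch '{"steps":[{"translation":[0,0,0.0005],"spin":0,"gripper":0.01},{"translation":[0,0,0.001],"spin":0,"gripper":0.01},{"translation":[0,0,0.001],"spin":0,"gripper":0.01}]}'
```

```text
clock: 12.12
position: [0.5515, -0.0865, 0.0473]
eef_rot: [[-0.255, 0.967, 0.0], [0.967, 0.255, -0.0], [-0.0, 0.0, -1.0]]
contact_force: [1.2, -0.8, -3.0]
gripper_width: 0.0206
gripper_force: 60.0
clock: 12.5
position: [0.5516, -0.0865, 0.0466]
eef_rot: [[-0.255, 0.967, 0.001], [0.967, 0.255, -0.0], [-0.0, 0.001, -1.0]]
contact_force: [-0.5, 0.1, 4.8]
gripper_width: 0.0204
gripper_force: 60.0
clock: 12.88
position: [0.5517, -0.0866, 0.0457]
eef_rot: [[-0.255, 0.967, 0.001], [0.967, 0.255, -0.0], [-0.0, 0.001, -1.0]]
contact_force: [-2.0, -0.3, 6.9]
gripper_width: 0.0208
gripper_force: 60.0
```

```bash
python3 -m inch '{"steps":[{"translation":[0,-0.0003,0.0005],"spin":0,"gripper":0.01},{"translation":[0,-0.0003,0.001],"spin":0,"gripper":0.01},{"translation":[0,-0.0003,0.001],"spin":0,"gripper":0.01}]}'
python3 -m inch '{"steps":[{"translation":[0,0,0.0005],"spin":0,"gripper":0.01},{"translation":[0,0,0.001],"spin":0,"gripper":0.01},{"translation":[0,0,0.001],"spin":0,"gripper":0.01}]}'
```

```text
clock: 13.25
position: [0.5516, -0.0867, 0.0449]
eef_rot: [[-0.255, 0.967, 0.001], [0.967, 0.255, -0.0], [-0.001, 0.001, -1.0]]
contact_force: [0.1, 0.4, 8.6]
gripper_width: 0.0204
gripper_force: 60.0
clock: 13.62
position: [0.5516, -0.0867, 0.0439]
eef_rot: [[-0.255, 0.967, 0.001], [0.967, 0.255, -0.0], [-0.001, 0.001, -1.0]]
contact_force: [0.5, -0.2, 9.8]
gripper_width: 0.0206
gripper_force: 60.0
```

```bash
python3 -m inch '{"steps":[{"translation":[0,0,0.0005],"spin":0,"gripper":0.01},{"translation":[0,0,0.001],"spin":0,"gripper":0.01},{"translation":[0,0,0.001],"spin":0,"gripper":0.01}]}'
```

```text
clock: 14.0
position: [0.5516, -0.0867, 0.0428]
eef_rot: [[-0.255, 0.967, 0.001], [0.967, 0.255, -0.0], [-0.001, 0.001, -1.0]]
contact_force: [0.3, 0.1, 8.3]
gripper_width: 0.0206
gripper_force: 60.0
```

```bash
python3 -m inch '{"steps":[{"translation":[0,0,0.0005],"spin":0,"gripper":0.01},{"translation":[0,0,0.001],"spin":0,"gripper":0.01},{"translation":[0,0,0.0015],"spin":0,"gripper":0.01},{"translation":[0,0,0.0015],"spin":0,"gripper":0.01}]}'
python3 -m inch '{"steps":[{"translation":[0,0,0.0005],"spin":0,"gripper":0.01},{"translation":[0,0,0.001],"spin":0,"gripper":0.01},{"translation":[0,0,0.0015],"spin":0,"gripper":0.01},{"translation":[0,0,0.0015],"spin":0,"gripper":0.01}]}'
```

```text
clock: 14.5
position: [0.5515, -0.0867, 0.0411]
eef_rot: [[-0.255, 0.967, 0.001], [0.967, 0.255, -0.0], [-0.001, 0.001, -1.0]]
contact_force: [0.4, -0.8, 4.5]
gripper_width: 0.0205
gripper_force: 60.0
clock: 15.0
position: [0.5512, -0.0866, 0.0392]
eef_rot: [[-0.255, 0.967, 0.0], [0.967, 0.255, -0.0], [-0.0, 0.0, -1.0]]
contact_force: [3.5, 0.4, -0.9]
gripper_width: 0.0205
gripper_force: 60.0
```

```bash
python3 -m inch '{"steps":[{"translation":[0,0,0.0005],"spin":0,"gripper":0.01},{"translation":[0,0,0.001],"spin":0,"gripper":0.01},{"translation":[0,0,0.0015],"spin":0,"gripper":0.01},{"translation":[0,0,0.0015],"spin":0,"gripper":0.01}]}'
```

```text
clock: 15.5
position: [0.551, -0.0865, 0.0376]
eef_rot: [[-0.255, 0.967, -0.0], [0.967, 0.255, 0.0], [0.0, -0.0, -1.0]]
contact_force: [4.7, 1.2, -5.7]
gripper_width: 0.0207
gripper_force: 60.0
```

```bash
python3 -m inch '{"steps":[{"translation":[0,0.0003,0.0005],"spin":0,"gripper":0.01},{"translation":[0,0.0004,0.001],"spin":0,"gripper":0.01},{"translation":[0,0.0004,0.0015],"spin":0,"gripper":0.01},{"translation":[0,0.0004,0.0015],"spin":0,"gripper":0.01}]}'
python3 -m inch '{"steps":[{"translation":[0,0.0002,0.0005],"spin":0,"gripper":0.01},{"translation":[0,0.0002,0.001],"spin":0,"gripper":0.01},{"translation":[0,0.0002,0.001],"spin":0,"gripper":0.01}]}'
```

```text
clock: 16.0
position: [0.5512, -0.0863, 0.0361]
eef_rot: [[-0.255, 0.967, -0.001], [0.967, 0.255, 0.0], [0.0, -0.001, -1.0]]
contact_force: [3.2, -0.2, -7.3]
gripper_width: 0.0206
gripper_force: 60.0
clock: 16.38
position: [0.5514, -0.0863, 0.0352]
eef_rot: [[-0.255, 0.967, -0.0], [0.967, 0.255, 0.0], [0.0, -0.0, -1.0]]
contact_force: [1.1, 0.7, -6.9]
gripper_width: 0.0202
gripper_force: 60.0
```

```bash
python3 -m inch '{"steps":[{"translation":[0,0,0.0003],"spin":0,"gripper":0.01},{"translation":[0,0,0.0005],"spin":0,"gripper":0.01},{"translation":[0,0,0.0005],"spin":0,"gripper":0.01}]}'
```

```text
clock: 16.75
position: [0.5515, -0.0863, 0.0349]
eef_rot: [[-0.255, 0.967, -0.0], [0.967, 0.255, 0.0], [0.0, -0.0, -1.0]]
contact_force: [-2.2, -0.1, 0.3]
gripper_width: 0.0208
gripper_force: 60.0
```

```bash
python3 -m inch '{"steps":[{"translation":[0,-0.0001,0.0003],"spin":0,"gripper":0.01},{"translation":[0,-0.0001,0.0005],"spin":0,"gripper":0.01},{"translation":[0,-0.0001,0.0005],"spin":0,"gripper":0.01}]}'
```

```text
clock: 17.12
position: [0.5516, -0.0864, 0.0348]
eef_rot: [[-0.255, 0.967, 0.0], [0.967, 0.255, -0.0], [-0.0, 0.0, -1.0]]
contact_force: [-3.3, 1.0, 10.5]
gripper_width: 0.0209
gripper_force: 60.0
```

Seated: the force rises steeply at TCP z = 34.8 mm, after the snap and the pull-down. I'll relieve the press and begin sliding.

```bash
python3 -m inch '{"steps":[{"translation":[0,-0.0002,-0.0004],"spin":0,"gripper":0.01},{"translation":[0,-0.0002,-0.0005],"spin":0,"gripper":0.01}]}'
python3 held.py w7.png | head -3
python3 -m inch '{"steps":[{"translation":[0.0005,0,0],"spin":0,"gripper":0.01},{"translation":[0.001,0,0],"spin":0,"gripper":0.01},{"translation":[0.0015,0,0],"spin":0,"gripper":0.01},{"translation":[0.002,0,0],"spin":0,"gripper":0.01},{"translation":[0.0025,0,0],"spin":0,"gripper":0.01},{"translation":[0.003,0,0],"spin":0,"gripper":0.01}]}'
```

```text
clock: 17.38
position: [0.5515, -0.0864, 0.0349]
eef_rot: [[-0.255, 0.967, 0.0], [0.967, 0.255, 0.0], [-0.0, 0.0, -1.0]]
contact_force: [0.1, 2.0, 0.2]
gripper_width: 0.0203
gripper_force: 60.0
17.375 [ 0.5515 -0.0864  0.0349] [0.096  2.049  0.2488] [ 0.3563 -0.1429 -0.1031] 0.02030484187122428 60.00099241733551
7848 end x [0.0979 0.0995 0.0998]
0.02 -0.009895714922054842 0.011660909189993166 0.001052501126150532 topz -0.02794943670855992
clock: 18.23
position: [0.5508, -0.0835, 0.0349]
eef_rot: [[-0.255, 0.967, 0.0], [0.967, 0.255, -0.0], [-0.0, 0.0, -1.0]]
contact_force: [3.0, -3.8, 1.1]
gripper_width: 0.0206
gripper_force: 60.0
```

View pics/w7.png

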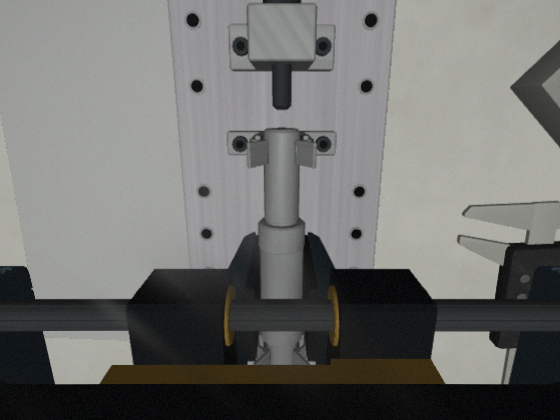

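The wrist view shows the clip strips closed round the journal at (282,150), and about 11 mm of gap at the start between the shaft end (row 130) and the screw tip (row 108). Sliding drag is about 4.5 N.

```bash
python3 -m inch '{"steps":[{"translation":[0.0005,0,0],"spin":0,"gripper":0.01},{"translation":[0.001,0,0],"spin":0,"gripper":0.01},{"translation":[0.0015,0,0],"spin":0,"gripper":0.01},{"translation":[0.002,0,0],"spin":0,"gripper":0.01}]}'
python3 -m inch '{"steps":[{"translation":[0.0005,0.0002,0],"spin":0,"gripper":0.01},{"translation":[0.001,0.0002,0],"spin":0,"gripper":0.01},{"translation":[0.0015,0.0002,0],"spin":0,"gripper":0.01},{"translation":[0.002,0.0002,0],"spin":0,"gripper":0.01}]}'
cat > f.py <<'E'
from fit import *
s=state(); R=np.array(s["eef_rot"]); print(s["clock"],s["position"],"F tool",np.array(s["contact_force"])@R)
P=cloud(get_image("wrist")); T=(P-s["position"])@R
# profile of top height along the axis: end of shaft and tip of screw
for lo in np.arange(.064,.090,.001):
    q=T[(abs(T[...,1]-.001)<.0025)&(T[...,0]>lo)&(T[...,0]<lo+.001)]
    if len(q): print(round(lo*1000),len(q),round(np.percentile(q[:,2],10)*1000,1),end=" | ")
E
python3 f.py
```

```text
clock: 18.73
position: [0.5502, -0.0816, 0.0349]
eef_rot: [[-0.255, 0.967, 0.0], [0.967, 0.255, -0.0], [-0.0, 0.0, -1.0]]
contact_force: [2.8, -2.8, 0.8]
gripper_width: 0.0206
gripper_force: 60.0
clock: 19.23
position: [0.5497, -0.0797, 0.0349]
eef_rot: [[-0.255, 0.967, 0.0], [0.967, 0.255, -0.0], [-0.0, -0.0, -1.0]]
contact_force: [1.6, -4.8, 0.8]
gripper_width: 0.0205
gripper_force: 60.0
19.225 [ 0.5497 -0.0797  0.0349] F tool [-5.0559  0.282  -0.787 ]
64 35 -25.2 | 65 24 -25.2 | 66 30 -24.7 | 67 30 -25.2 | 68 27 -25.2 | 69 42 -24.9 | 70 40 -24.8 | 71 19 -19.4 | 72 24 -20.0 | 73 27 -20.8 | 74 33 -21.2 | 75 25 -21.0 | 76 35 -21.5 | 77 24 -21.1 | 78 36 -21.4 | 79 24 -21.3 | 80 36 -21.1 | 81 24 -21.1 | 82 36 -21.5 | 83 35 -21.3 | 84 24 -21.1 | 85 36 -21.1 | 86 24 -21.4 | 87 36 -21.5 | 88 31 -21.0 | 89 42 -25.4 |
```

```bash
for i in 1; do :; done; python3 -m inch '{"steps":[{"translation":[0.0003,0,0],"spin":0,"gripper":0.01},{"translation":[0.0006,0,0],"spin":0,"gripper":0.01}]}' | sed -n '1,2p;4p'
python3 -m inch '{"steps":[{"translation":[0.0003,0,0],"spin":0,"gripper":0.01},{"translation":[0.0006,0,0],"spin":0,"gripper":0.01}]}' | sed -n '1,2p;4p'
```

```text
clock: 19.52
position: [0.5496, -0.0791, 0.0348]
contact_force: [1.5, -3.8, 1.7]
clock: 19.77
position: [0.5495, -0.0786, 0.0349]
contact_force: [1.2, -7.8, 1.5]
```

```bash
python3 -m inch '{"steps":[{"translation":[0.0003,0,0],"spin":0,"gripper":0.01},{"translation":[0.0005,0,0],"spin":0,"gripper":0.01}]}' | sed -n '1,2p;4p'
```

```text
clock: 20.02
position: [0.5495, -0.0786, 0.0349]
contact_force: [1.9, -11.4, 0.9]
```

```bash
python3 -m inch '{"steps":[{"translation":[0,0,0],"spin":0,"gripper":0.01},{"translation":[0,0,0],"spin":0,"gripper":0.01}]}' | sed -n '1,2p;4p'; python3 f.py
```

```text
clock: 20.27
position: [0.5495, -0.0786, 0.0349]
contact_force: [2.3, -9.0, 1.6]
20.275 [ 0.5495 -0.0786  0.0349] F tool [-9.3162 -0.1042 -1.6266]
64 31 -25.0 | 65 29 -24.9 | 66 30 -25.0 | 67 30 -25.3 | 68 27 -25.2 | 69 33 -25.1 | 70 36 -24.2 | 71 32 -23.3 | 72 28 -21.0 | 73 25 -21.2 | 74 35 -21.3 | 75 24 -21.4 | 76 36 -21.4 | 77 24 -21.2 | 78 36 -21.4 | 79 24 -21.2 | 80 36 -21.5 | 81 24 -21.3 | 82 36 -21.2 | 83 27 -21.1 | 84 32 -21.1 | 85 35 -21.2 | 86 24 -21.6 | 87 36 -21.4 | 88 37 -26.0 | 89 39 -27.3 |
```

It's bearing on the screw with about 5 N (9.3 N total minus about 4.5 N drag). Release and retreat.

```bash
python3 -m inch '{"steps":[{"translation":[0,0,0],"spin":0,"gripper":0.03},{"translation":[0,0,0],"spin":0,"gripper":0.045},{"translation":[0,0,0],"spin":0,"gripper":0.055},{"translation":[0,0,0],"spin":0,"gripper":0.055},{"translation":[0,0,-0.01],"spin":0,"gripper":0.055},{"translation":[0,0,-0.03],"spin":0,"gripper":0.055},{"translation":[0,0,-0.07],"spin":0,"gripper":0.055},{"translation":[0,0,-0.12],"spin":0,"gripper":0.055},{"translation":[-0.06,0,-0.16],"spin":0,"gripper":0.055},{"translation":[-0.06,0,-0.16],"spin":0,"gripper":0.055},{"translation":[-0.06,0,-0.16],"spin":0,"gripper":0.055}]}'
python3 - <<'E'
from h import *
d=get_image("wrist"); save(d,"w8.png"); P=cloud(d)
c=np.array([0.5495,-0.0763]); u=np.array([-.256,.967]); v=np.array([.967,.256])
D=P[...,:2]-c; a=D@u; b=D@v
for lo in np.arange(-.08,.085,.005):
    q=P[(a>lo)&(a<lo+.005)&(abs(b)<.004)]
    if len(q): print(round(lo*1000),round(np.percentile(q[:,2],80)*1000,1),end=" | ")
print(pinpoint("wrist","shaft"), pinpoint("side","shaft"))
E
```

```text
clock: 21.7
position: [0.5645, -0.1362, 0.1951]
eef_rot: [[-0.254, 0.967, 0.0], [0.967, 0.254, 0.0], [-0.0, 0.0, -1.0]]
contact_force: [-0.1, 0.0, -0.2]
gripper_width: 0.0552
gripper_force: 0.0
-80 59.5 | -75 59.6 | -70 59.6 | -65 59.6 | -60 59.8 | -55 59.7 | -50 59.6 | -45 59.7 | -40 312.3 | -35 291.1 | -30 289.4 | -25 62.6 | -20 62.2 | -15 62.3 | -10 62.4 | -5 62.5 | 0 62.2 | 5 62.3 | 10 62.4 | 15 62.6 | 20 62.6 | 25 61.7 | 30 59.6 | 35 59.6 | 40 59.7 | 45 59.7 | 50 59.6 | 55 59.5 | 60 59.7 | 65 59.5 | 70 55.6 | 75 55.5 | 80 55.6 | [{'centre': [0.5477, -0.0829, 0.0498], 'conf': 0.74}] [{'centre': [0.5492, -0.0887, 0.0687], 'conf': 0.71}]
```

View pics/w8.png

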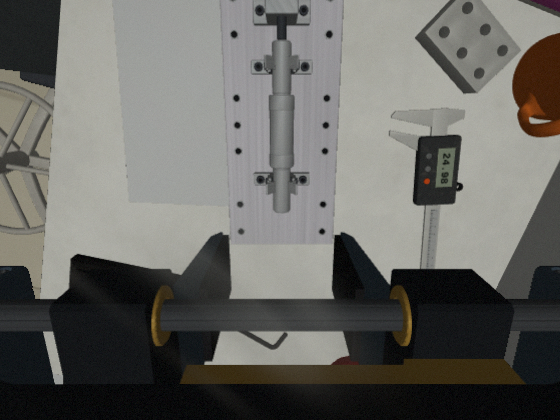

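The wrist view shows the shaft level in both clips, at (282,65) and (282,180). Its journal tops are at 59.6 mm, so the axis is about 52 mm high, and its end meets the screw at (281,40). The gripper is clear of everything.

```bash
python3 -c "from rig import job_done; print(job_done())"
```

```text
the job is handed in; nothing more can be done
None
```

The shaft is snapped into both clips, sits fully home on the rests, and bears on the stop screw with about 5 N; the arm is clear and the job was handed in at about 22 s.

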